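# Pop an order token and trap it in the chute

## Robot

A 6-joint arm with a two-finger parallel gripper is mounted at the origin on the work surface. World frame = base frame: x ahead of the robot, y to its left, z up, the work surface at z = 0. Lengths are in m, angles in rad, forces in N, time in s.
With the tool pointing down it reaches from about 0.25 to 0.725 m from the base axis. Payload 4 kg.
Tool frame: the origin (TCP) lies midway between the tips of the shut fingers; the grasp point (between the pads) lies 19 mm behind it (manip.tcp_to_grasp is the distance from the TCP to the grasp point, in m); z points along the fingers, y is the line along which they close (so a half turn about z gives the same grasp; the last joint's range is limited). The gripper opens to 85 mm and grips with 20 to 120 N. Pads are 22 mm wide; open, the fingers measure 114 mm over their backs; the gripper's body (76 mm by 85 mm) begins 54 mm behind the grasp point. The pads swing forward as they close: fully open they stand 13 mm farther back than shut.
Start: joints at [-1.183, 0.241, 0.005, 1.335, 0, 1.571], TCP at [0.189, -0.463, 0.231] pointing down, gripper open.
Joint ranges: [-2.72, 2.72], [-1.05, 1.87], [-1.09, 1.28], [-1.99, 2.15], [-1.42, 1.44], [-3.14, 3.14]. Speed limits (rad/s): [2.79, 2.79, 3.14, 3.14, 3.14, 3.14].

## Interface

Orientations are given as a unit quaternion [w, x, y, z].
In Python, from workcell import manip gives the robot as it stands.
- The arm moves only by the tool carry_out, never from a script. Its argument "motion" is a list of rows, each a list of 3 entries, a list of its own where there are three numbers: the turn, a rotation vector about the tool's x, y, z in a scale on which 1.0 is 2 rad, then the shift along the tool's x, y, z in fractions of the full range, 1 being 100 cm, then the closure, from 0 (fully open) to 1 (shut). In form: [[[ax, ay, az], [x, y, z], claw], ...]. A call has 1 to 12 rows; each row is the pose to reach, as a shift and turn from the pose commanded when the call began, along the tool's axes at that moment; what a row does not reach only later rows make up. A row lasts 1/8 s, in which the tool goes at most 62.5 mm and 10.7 degrees, less where a joint would pass 70% of its speed; a pose out of reach is approached as far as the arm can. No shift or turn number may pass 1 either way. A call with a gripper value outside its range is refused whole. The fingers move at their own pace and stop on an object; the grip force is fixed at half the most. Time passes only in rows, so rows that repeat a pose let the fingers close. It gives the time, the measured TCP pose, the force, the opening and the grip force at its end, in the units of the state.
- manip.observe(): the state, without advancing time (a new reading comes with each control period).
- manip.capture(name): name is "side" or "top" or "wrist"; returns a dict with "image" (420x560x3 uint8, red, green, blue), "z_map" (420x560 float32, m along the optical axis (not along the pixel's ray), 0 where there is no reading), "vfov" (degrees; the focal length in pixels is half the picture's height over the tangent of half this angle, whatever the lens; pixels are square), "cx", "cy" (the principal point, pixels), "k1" (the pictures are not rectified: a ray, as slopes to the right and down, at radius r is drawn at 1 + k1 r^2 times it, then the intrinsics apply), "R" (3x3) and "t" (3): a world point X has camera coordinates R X + t. Camera axes: x right, y down, z forward; pixel columns grow to the right and rows downward; lengths in m; the calibration is good to about 2 mm. A picture is of the moment at which its call begins.
- manip.job_done(): hands the job in; it is judged then, once.
Trained networks look in a picture, given as the dict that the camera call returned (one of the last four; its "shot" number tells which), for a name from the list of things; names that differ only in an ending like _2 or _b are one class to them, and where a whole thing is asked for, a point or a joint stands for the part that bears it (a point fixed in the world has none). Each returns a list of dicts, best first, with "score" (0 to 1); they miss things now and then, are a little off and sometimes report something else, mostly with a low value. They report only what shows in the picture. A call takes as long as a camera call.
- manip.recognise(picture, label): "extent" ([centre column, centre row, width, height] in pixels, round what is visible of it).
- manip.place_of(picture, label): "centre" ([row, column] in pixels: a listed point, or the origin of a listed thing).
The state is a dict: "clock": time; "joint_positions": joint angles; "dq": joint speeds; "joint_efforts": joint torques, N m; "eef_pos": TCP position; "eef_rot": TCP orientation; "contact_force": force on the tool from outside, world axes, zero at the start; "ft_torque": the same for the moment, N m; "width": opening from 0.0 (shut) to 1.0 (fully open); "grip_force": force on a finger pad.
Only numpy, scipy, OpenCV 4.12 (cv2) and the standard library are available. Lean on these libraries where they do the work, as an engineer would, in place of code of your own. Each camera call takes 0.05 s, during which the arm holds its last target. There are 200 camera calls.

## Task

Press the black spring key of the order-token dispenser all the way down with one fingertip, and with the other finger waiting in the steel chute trap the token that pops out before it slides off the end. The program finishes while holding: one finger still keeps the key down and the other still holds the token back in the chute. Do not lift the token, and leave the other things on the counter where they are.

Things in the scene. Friction and masses are not known exactly. Their poses are not given: they have to be found in the camera images.
- dispenser: Oak order-token dispenser, fixed. Origin on the counter under the crest where the chute begins; x level, the way the token slides; z up. Housing behind the crest: x -110 to 0, y -38 to 38, 72 mm high, on its roof spare tokens between four posts (x -75 to -25, top at 108 mm). Chute in front, x 0 to 120 mm. The key stands on a 30 mm high block right of the chute (its centre x 65, y -58 mm)
- chute: Polished, slippery steel chute, 15 degrees down. Origin mid-width at its upper end (crest, 50 mm above the counter); x down along the floor, y across, z square to the floor, floor at z = 0. 124 mm long, channel 44 mm wide, side walls 8 mm high and 4 thick, lower end open, 18 mm above the counter. Nothing in it stops a token: it slides off in about half a second
- chute_mid (a point): Point on the chute floor's centre line level with the key, 65 mm (horizontally) from the crest, 33 mm above the counter. A finger standing here with its tip 2 to 7 mm above the floor stops the token on its uphill side
- key_top (a point): Middle of the black key's top face, 49 mm above the counter with the key up. The key's face is 40 mm along the chute by 32 mm across; its centre is 58 mm from the chute's centre line, beside chute_mid. Moves with the key
- key (a joint): Travel of the key straight down, m: 0 up, 0.010 fully down (top face then 39 mm above the counter, 6 mm above the chute floor beside it). Spring: 1 N to start, 4.5 N fully down; it returns when let go. It drives the ejector 3.4 times as far; pressed steadily (10 to 30 mm/s) the token comes over the crest in the last 3 mm; a jab throws it early, under a raised finger
- token: Steel disc token, 40 mm across, 10 mm thick, about 95 g. Origin at the middle of its underside, z its axis. At the start it lies flat in the housing's mouth, 24 mm behind the crest, its front edge showing
- mug: Bystander, loose: white mug, 76 mm across, 85 mm tall; origin at the middle of its underside
- jar: Bystander, loose: amber glass jar, 66 mm across, 100 mm tall; origin at the middle of its underside
- shaker: Bystander, loose: aluminium sugar shaker, 52 mm across, 86 mm tall; origin at the middle of its underside
- palmier_a: Bystander, loose: golden heart-shaped palmier biscuit, about 80 x 100 x 12 mm, lying beside the dispenser; origin at the middle of its underside
- palmier_b: Bystander, loose: another such biscuit, farther off; origin at the middle of its underside
- spatula: Bystander, loose: spatula 250 mm long, lying flat; origin at its middle
- cutter: Bystander, loose: steel ring-shaped pastry cutter, 60 mm across, 35 mm tall, beside the dispenser; origin at the middle of its underside

How it is judged:
By the outcome, as a careful person would: the job done as asked, in the order asked, and still so for the second after the job is handed in, while the arm keeps its last pose, push and grip.
It also fails if it takes over 32 s, if anything falls off the work surface, if the arm or the gripper's body presses on something with over 40 N, if the wrist force passes 120 N, or if a joint passes its speed limit or range.

## Working session

There is one attempt and no reset: what is moved stays moved. The work goes in short steps, Python scripts to look and compute and a tool call to move; the robot and the scene stay as the last step left them, time stands still between calls to the robot, and variables do not carry over. Pictures are saved under pics/ and viewed, at most 10 in all, crops included, and the job is handed in when it is done.

Besides the shell and the picture viewer there is one more tool, called after ">>>" as a command line: name --argument value ..., lists and objects as JSON in quotes. carry_out: Moves the arm, as the interface text tells. Its arguments: {"type":"object","properties":{"motion":{"type":"array","items":{"type":"array"}}},"required":["motion"]}

```bash
mkdir -p pics; ls; cat > h.py <<'E'
import numpy as np, cv2
from workcell import manip
def px2ray(p,u,v):
    f=p["image"].shape[0]/2/np.tan(np.radians(p["vfov"])/2)
    xd,yd=(u-p["cx"])/f,(v-p["cy"])/f
    x,y=xd,yd
    for _ in range(20):
        s=1+p["k1"]*(x*x+y*y); x,y=xd/s,yd/s
    return np.array([x,y,1.])
def at_depth(p,u,v,d=None):
    if d is None:
        w=p["z_map"][int(v)-2:int(v)+3,int(u)-2:int(u)+3]; w=w[w>0]; d=np.median(w)
    return np.array(p["R"]).T@(px2ray(p,u,v)*d-np.array(p["t"]))
def at_z(p,u,v,z):
    R=np.array(p["R"]);c=-R.T@np.array(p["t"]);r=R.T@px2ray(p,u,v)
    return c+r*(z-c[2])/r[2]
def save(p,n): cv2.imwrite("pics/"+n,cv2.cvtColor(p["image"],cv2.COLOR_RGB2BGR))
E
python3 - <<'E'
from h import *
np.set_printoptions(precision=4,suppress=True)
print(manip.observe())
for n in ["top","side"]:
    p=manip.capture(n); save(p,n+"0.png")
    for l,z in [("dispenser",0),("key_top",.049),("chute_mid",.033),("token",.05),("chute",.05),("mug",0),("jar",0),("shaker",0),("palmier_a",0),("cutter",0),("spatula",0)]:
        for r in manip.place_of(p,l)[:2]:
            v,u=r["centre"]; print(n,l,round(r["score"],2),np.round([u,v]),at_z(p,u,v,z))
E
```

```text
pics
{'clock': 0.0, 'joint_positions': array([-1.183 ,  0.2414,  0.0037,  1.3352,  0.    ,  1.5708]), 'dq': array([-0.0007,  0.001 ,  0.0004,  0.0008,  0.0003, -0.0017]), 'joint_efforts': array([ -0.0003, -37.2315,  25.241 ,   0.017 ,   0.0001,   0.    ]), 'eef_pos': array([ 0.1888, -0.4623,  0.2304]), 'eef_rot': array([-0.001 ,  0.9813,  0.1927, -0.0002]), 'contact_force': array([ 0.6458, -0.2786, -0.0283]), 'ft_torque': array([-0.0137,  0.0032,  0.0229]), 'grip_force': 0.0, 'width': 1.0010032702503984}
top dispenser 0.82 [265. 227.] [0.5168 0.0115 0.    ]
top key_top 0.54 [277. 202.] [ 0.5916 -0.0283  0.049 ]
top chute_mid 0.81 [261. 209.] [0.5709 0.023  0.033 ]
top chute 0.84 [267. 224.] [0.5205 0.0033 0.05  ]
top mug 0.9 [137. 253.] [0.4313 0.4198 0.    ]
top jar 0.65 [396. 197.] [ 0.6163 -0.4188  0.    ]
top shaker 0.54 [389. 275.] [ 0.3634 -0.3896  0.    ]
top palmier_a 0.66 [142. 178.] [0.6767 0.4111 0.    ]
top palmier_a 0.61 [223. 218.] [0.5434 0.145  0.    ]
top cutter 0.64 [301. 234.] [ 0.494 -0.107  0.   ]
top cutter 0.36 [135. 255.] [0.4243 0.4265 0.    ]
top spatula 0.57 [283. 154.] [ 0.7567 -0.0492  0.    ]
side dispenser 0.58 [262. 223.] [0.5305 0.0094 0.    ]
side key_top 0.64 [289. 212.] [ 0.6053 -0.027   0.049 ]
side chute_mid 0.62 [275. 208.] [0.5828 0.0341 0.033 ]
side chute_mid 0.32 [348. 306.] [ 0.5807 -0.4587  0.033 ]
side mug 0.83 [196. 172.] [0.4198 0.4328 0.    ]
side jar 0.94 [348. 307.] [ 0.6003 -0.4291  0.    ]
side shaker 0.68 [260. 325.] [ 0.3716 -0.4112  0.    ]
side palmier_a 0.75 [262. 162.] [0.6855 0.4263 0.    ]
side palmier_a 0.48 [253. 203.] [0.5469 0.1419 0.    ]
side cutter 0.67 [258. 246.] [ 0.4781 -0.1015  0.    ]
side spatula 0.95 [332. 220.] [ 0.7496 -0.0484  0.    ]
side spatula 0.26 [273. 210.] [0.5915 0.074  0.    ]
```

```bash
python3 - <<'E'
import cv2
a=cv2.imread("pics/top0.png")[160:270,190:330];b=cv2.imread("pics/side0.png")[160:270,200:340]
o=cv2.vconcat([cv2.resize(a,None,fx=2.6,fy=2.6,interpolation=2),cv2.resize(b,None,fx=2.6,fy=2.6,interpolation=2)])
cv2.imwrite("pics/crop0.png",o)
E
```

```text
(no output)
```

View pics/crop0.png

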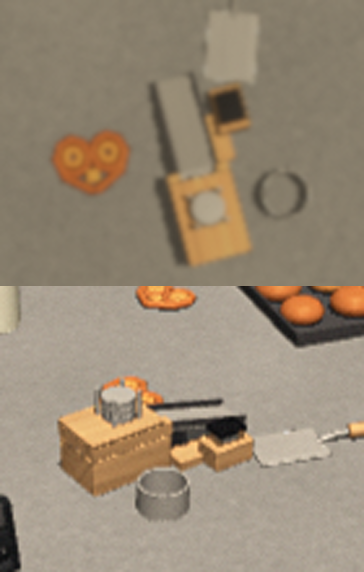

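```bash
cat >> h.py <<'E'
from scipy.spatial.transform import Rotation as Ro
def plan(pos,yaw):
    s=manip.observe();q=s["eef_rot"];R=Ro.from_quat([q[1],q[2],q[3],q[0]])
    c,n=np.cos(yaw),np.sin(yaw)
    T=Ro.from_matrix(np.array([[c,n,0],[n,-c,0],[0,0,-1]]))
    return (R.inv()*T).as_rotvec(), R.inv().apply(np.array(pos)-s["eef_pos"])*100
E
python3 - <<'E'
from h import *
print(plan([.53,0,.26],np.radians(18)))
E
```

```text
(array([-1.39459175e-05,  4.59158614e-05,  7.36411045e-02]), array([ 49.0655674 , -29.95793082,  -2.87192011]))
```

The manual's scale: shifts go in shares of 100 cm and turns go in shares of 2 rad. Converting my numbers, 49 cm is 0.49, -30 cm is -0.3, 0.07 rad is 0.035.

>>> carry_out --motion '[[[0,0,0.035],[0.49,-0.3,-0.029],0],[[0,0,0.035],[0.49,-0.3,-0.029],0],[[0,0,0.035],[0.49,-0.3,-0.029],0],[[0,0,0.035],[0.49,-0.3,-0.029],0],[[0,0,0.035],[0.49,-0.3,-0.029],0],[[0,0,0.035],[0.49,-0.3,-0.029],0],[[0,0,0.035],[0.49,-0.3,-0.029],0],[[0,0,0.035],[0.49,-0.3,-0.029],0],[[0,0,0.035],[0.49,-0.3,-0.029],0.45],[[0,0,0.035],[0.49,-0.3,-0.029],0.45],[[0,0,0.035],[0.49,-0.3,-0.029],0.45],[[0,0,0.035],[0.49,-0.3,-0.029],0.45]]'

```text
clock: 2.7
eef_pos: [0.5284, -0.001, 0.2602]
eef_rot: [0.0, 0.988, 0.157, -0.0]
contact_force: [-0.2, -0.0, 0.4]
width: 0.549
grip_force: 0.0
```

```bash
python3 - <<'E'
from h import *
np.set_printoptions(precision=4,suppress=True)
s=manip.observe();print(s["clock"],s["eef_pos"],s["eef_rot"],s["width"],s["contact_force"])
for n in ["wrist","top"]:
    p=manip.capture(n); save(p,n+"1.png")
    for l,z in [("dispenser",0),("key_top",.049),("chute_mid",.033),("token",.05),("chute",.05)]:
        for r in manip.place_of(p,l)[:2]:
            v,u=r["centre"]; print(n,l,round(r["score"],2),np.round([u,v]),at_z(p,u,v,z),at_depth(p,u,v))
p=None
E
```

```text
2.7 [ 0.5284 -0.001   0.2602] [ 0.0001  0.9875  0.1575 -0.0004] 0.5491020862557942 [-0.2005 -0.0182  0.3624]
wrist dispenser 0.89 [268. 180.] [0.5169 0.0134 0.    ] [0.5257 0.0142 0.0476]
wrist key_top 0.96 [324. 133.] [ 0.5958 -0.0296  0.049 ] [ 0.5958 -0.0296  0.0485]
wrist chute_mid 0.58 [272. 128.] [0.5819 0.028  0.033 ] [0.5819 0.028  0.0317]
wrist token 0.66 [265. 205.] [0.4968 0.0082 0.05  ] [0.5025 0.009  0.0713]
wrist chute 0.75 [269. 185.] [0.5212 0.0107 0.05  ] [0.5209 0.0106 0.0487]
```

View pics/wrist1.png

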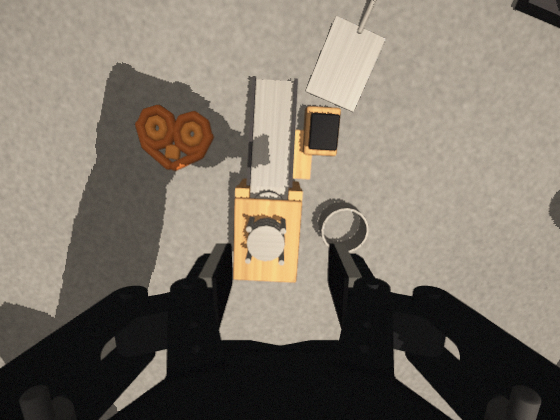

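The wrist view shows the key at about (324,131), the chute running from (269,190) up to (274,79), and the token's edge at (268,194). I'll refine the pose and the fingertip locations from depth.

```bash
cat >> h.py <<'E'
def cloud(p):
    H,W=p["z_map"].shape; u,v=np.meshgrid(np.arange(W),np.arange(H))
    r=px2ray(p,0,0) if 0 else None
    f=H/2/np.tan(np.radians(p["vfov"])/2); xd=(u-p["cx"])/f; yd=(v-p["cy"])/f; x,y=xd,yd
    for _ in range(20):
        s=1+p["k1"]*(x*x+y*y); x,y=xd/s,yd/s
    c=np.dstack([x,y,np.ones_like(x)])*p["z_map"][...,None]
    return (c-np.array(p["t"]))@np.array(p["R"])
E
python3 - <<'E'
from h import *
np.set_printoptions(precision=4,suppress=True)
p=manip.capture("wrist");P=cloud(p);im=p["image"].max(2)
print("cam",-p["R"].T@p["t"])
m=np.zeros(im.shape,bool); m[105:160,300:345]=True; m&=(im<45)&(P[...,2]>.043)&(P[...,2]<.055)
k=P[m]; r=cv2.minAreaRect((k[:,:2]*1000).astype(np.float32)); print("key",k.mean(0),m.sum(),r)
# housing roof
m=np.zeros(im.shape,bool); m[185:290,225:310]=True; m&=(abs(P[...,2]-.072)<.004)
k=P[m]; print("roof",m.sum(),cv2.minAreaRect((k[:,:2]*1000).astype(np.float32)),k[:,2].mean())
# chute floor rows: left/right extents above 12mm
for v in range(85,190,15):
    row=P[v,240:302]; s=(row[:,2]>.014)&(row[:,2]<.07); i=np.where(s)[0]; print(v,i[0]+240,i[-1]+240,row[i[0]],row[i[-1]],P[v,271])
# fingertips: per side, pixels furthest along
R=Ro.from_quat([.9875,.1575,-.0004,.0001]); s=manip.observe()
L=R.inv().apply((P-s["eef_pos"]).reshape(-1,3)).reshape(P.shape)
for a,b in [(190,240),(320,370)]:
    q=L[240:345,a:b].reshape(-1,3); q=q[(abs(q[:,0])<.05)&(q[:,2]>-.04)&(q[:,2]<.03)]; print("tip",len(q),q.min(0),q.max(0), q[q[:,2]>np.percentile(q[:,2],99.)-.004].mean(0))
E
```

```text
cam [0.5917 0.0217 0.4023]
key [ 0.5998 -0.0221  0.0481] 132 ((596.9654541015625, -28.402767181396484), (38.25585174560547, 31.159130096435547), 15.177345275878906)
roof 3819 ((461.6801452636719, -4.579257965087891), (100.10588836669922, 75.1351547241211), 15.0310640335083) 0.07116323658429498
85 252 297 [0.6213 0.0651 0.0266] [0.6373 0.0165 0.0262] [0.6288 0.0451 0.0186]
100 252 297 [0.6055 0.0599 0.0315] [0.6214 0.0113 0.0313] [0.6126 0.0397 0.0244]
115 251 296 [0.5895 0.0557 0.037 ] [0.6054 0.0072 0.0351] [0.5966 0.0345 0.0275]
130 250 295 [0.5735 0.0516 0.0414] [0.5894 0.0032 0.0411] [0.5806 0.0292 0.0317]
145 249 294 [0.5574 0.0477 0.0438] [ 0.5734 -0.0009  0.0443] [0.5646 0.024  0.0361]
160 248 293 [0.5413 0.0436 0.0476] [ 0.5574 -0.0049  0.0495] [0.5488 0.0187 0.0425]
175 248 293 [0.526  0.0384 0.0541] [ 0.5418 -0.01    0.0537] [0.5329 0.0135 0.0467]
tip 1776 [-0.0109 -0.0384 -0.04  ] [ 0.0127 -0.0241 -0.0019] [ 0.0025 -0.0254 -0.0049]
tip 1802 [-0.0108  0.022  -0.04  ] [ 0.0128  0.036  -0.0011] [ 0.0031  0.0229 -0.0052]
```

```bash
python3 - <<'E'
from h import *
print(plan([.5894,-.0004,.062],np.radians(15.2)))
E
```

```text
(array([-2.87852856e-05,  2.49403753e-05,  5.25740912e-02]), array([ 5.69758176,  1.93643942, 19.82881179]))
```

In the tool's units: 19.5 cm is 0.195, 18.5 cm is 0.185, 0.052 rad is 0.026.

>>> carry_out --motion '[[[0,0,0.026],[0.057,0.019,0.04],0.45],[[0,0,0.026],[0.057,0.019,0.08],0.45],[[0,0,0.026],[0.057,0.019,0.12],0.45],[[0,0,0.026],[0.057,0.019,0.15],0.45],[[0,0,0.026],[0.057,0.019,0.17],0.45],[[0,0,0.026],[0.057,0.019,0.185],0.45],[[0,0,0.026],[0.057,0.019,0.195],0.45],[[0,0,0.026],[0.057,0.019,0.195],0.45]]'

```text
clock: 4.35
eef_pos: [0.589, -0.0, 0.0649]
eef_rot: [-0.0, 0.991, 0.133, -0.0]
contact_force: [0.6, 0.1, -0.4]
width: 0.547
grip_force: 0.0
```

```bash
python3 - <<'E'
from h import *
np.set_printoptions(precision=4,suppress=True)
s=manip.observe();print(s["clock"],s["eef_pos"],s["contact_force"],s["width"])
print(plan([.5894,-.0004,.062],np.radians(15.2)))
p=manip.capture("wrist");save(p,"wrist2.png")
for l,z in [("key_top",.049),("chute_mid",.033)]:
    for r in manip.place_of(p,l)[:2]:
        v,u=r["centre"]; print(l,round(r["score"],2),np.round([u,v]),at_z(p,u,v,z))
E
```

```text
4.35 [ 0.589  -0.      0.0649] [ 0.6334  0.0732 -0.3559] 0.5471256218122219
(array([-0.0002,  0.0009,  0.0006]), array([0.0254, 0.0432, 0.2876]))
key_top 0.9 [336. 248.] [ 0.5966 -0.0286  0.049 ]
chute_mid 0.7 [233. 236.] [0.5824 0.0282 0.033 ]
chute_mid 0.59 [242. 305.] [0.5382 0.012  0.033 ]
```

View pics/wrist2.png

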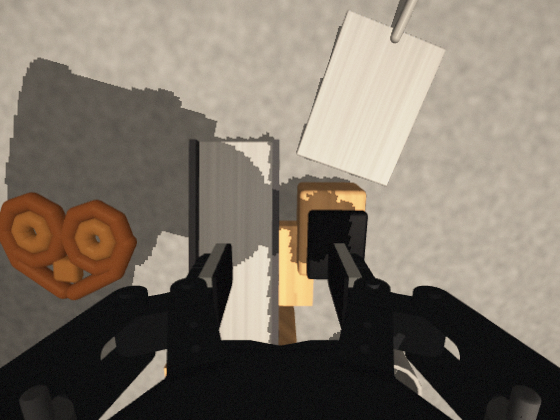

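The left finger stands over the channel (near 220,260 with the channel at 198–272), and the right finger over the black key (near 340,260 with the key at 307–366). Next: come close, then press steadily.

In the tool's units: 1 cm is 0.01, 0.8 cm is 0.008.

>>> carry_out --motion '[[[0,0,0],[0,0.0005,0.004],0.45],[[0,0,0],[0,0.0005,0.008],0.45],[[0,0,0],[0,0.0005,0.01],0.45],[[0,0,0],[0,0.0005,0.01],0.45]]'

```text
clock: 5.0
eef_pos: [0.5892, -0.0006, 0.055]
eef_rot: [-0.0, 0.991, 0.133, -0.0]
contact_force: [0.1, 0.1, -0.3]
width: 0.55
grip_force: 0.0
```

>>> carry_out --motion '[[[0,0,0],[0,0,0.002],0.45],[[0,0,0],[0,0,0.004],0.45],[[0,0,0],[0,0,0.006],0.45],[[0,0,0],[0,0,0.008],0.45],[[0,0,0],[0,0,0.01],0.45],[[0,0,0],[0,0,0.012],0.45],[[0,0,0],[0,0,0.014],0.45],[[0,0,0],[0,0,0.015],0.45]]'

```text
clock: 6.0
eef_pos: [0.5895, -0.0006, 0.0404]
eef_rot: [0.0, 0.991, 0.133, 0.0]
contact_force: [-1.1, -0.6, 3.7]
width: 0.549
grip_force: 1.7
```

```bash
python3 - <<'E'
from h import *
np.set_printoptions(precision=4,suppress=True)
s=manip.observe();print(s["clock"],s["eef_pos"],s["contact_force"],s["ft_torque"],s["width"])
p=manip.capture("wrist");save(p,"wrist3.png")
P=cloud(p)
for l in ["key_top","token"]:
    for r in manip.place_of(p,l)[:2]:
        v,u=r["centre"]; print(l,round(r["score"],2),np.round([u,v]),at_z(p,u,v,.039),at_depth(p,u,v))
E
```

```text
6.0 [ 0.5895 -0.0006  0.0404] [-1.1    -0.5699  3.6797] [-0.0894  0.2148 -0.0088] 0.5487770299983978
key_top 0.73 [343. 263.] [ 0.5954 -0.0307  0.039 ] [ 0.607  -0.0209  0.068 ]
token 0.22 [228. 254.] [0.5849 0.0262 0.039 ] [0.5904 0.0255 0.0507]
```

View pics/wrist3.png

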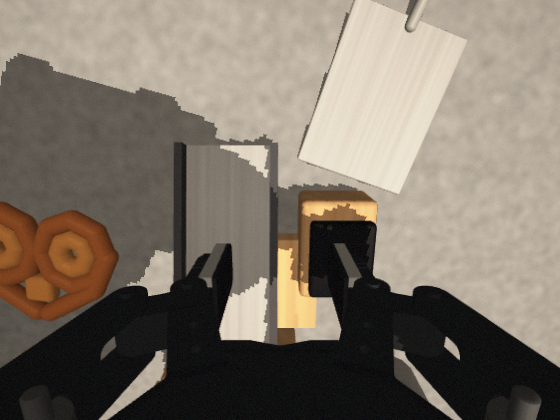

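The key is nearly down (3.7 N) and no token shows below the finger in the chute. Pressing on to the stop.

In the tool's units: 0.35 cm is 0.0035, 0.3 cm is 0.003.

>>> carry_out --motion '[[[0,0,0],[0,0,0.0015],0.45],[[0,0,0],[0,0,0.003],0.45],[[0,0,0],[0,0,0.0035],0.45],[[0,0,0],[0,0,0.0035],0.45]]'

```text
clock: 6.65
eef_pos: [0.5896, -0.0006, 0.0369]
eef_rot: [0.0, 0.991, 0.133, 0.0]
contact_force: [-1.2, 0.1, 4.0]
width: 0.551
grip_force: 2.2
```

```bash
python3 - <<'E'
from h import *
np.set_printoptions(precision=4,suppress=True)
s=manip.observe();print(s["clock"],s["eef_pos"],s["contact_force"],s["ft_torque"],s["width"])
p=manip.capture("wrist");save(p,"wrist4.png");P=cloud(p);im=p["image"].max(2)
print("key z",np.percentile(P[230:245,314:330,2],[5,25,50,75,95]))
o=[p["image"]]
for n in ["top","side"]:
    p=manip.capture(n)
    o.append(cv2.resize(p["image"][170:250,220:326],(560,420)))
    for r in manip.place_of(p,"token")[:2]:
        v,u=r["centre"]; print(n,round(r["score"],2),np.round([u,v]),at_depth(p,u,v),at_z(p,u,v,.042))
cv2.imwrite("pics/c4.png",cv2.resize(cv2.vconcat([o[2],o[0]]),(450,600))[...,::-1])
E
```

```text
6.65 [ 0.5896 -0.0006  0.0369] [-1.1744  0.1007  3.9928] [-0.054   0.1847 -0.0313] 0.5514550233806208
key z [0.0377 0.0382 0.0386 0.039  0.0398]
top 0.71 [142. 177.] [0.6754 0.4074 0.0117] [0.6696 0.3986 0.042 ]
side 0.56 [268. 210.] [0.5505 0.0054 0.0495] [0.555  0.0171 0.042 ]
```

View pics/c4.png

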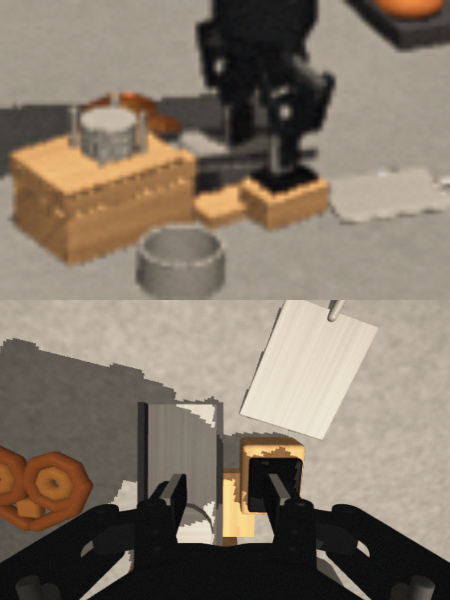

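The token's front arc now shows just uphill of the finger in the chute, and the key face reads about 39 mm. I'll press slightly more to be firmly on the stop.

In the tool's units: 0.15 cm is 0.0015, 0.1 cm is 0.001.

>>> carry_out --motion '[[[0,0,0],[0,0,0.001],0.45],[[0,0,0],[0,0,0.0015],0.45],[[0,0,0],[0,0,0.0015],0.45]]'

```text
clock: 7.28
eef_pos: [0.5897, -0.0006, 0.0364]
eef_rot: [0.0, 0.991, 0.132, 0.0]
contact_force: [-3.3, -0.1, 9.7]
width: 0.55
grip_force: 5.0
```

```bash
python3 - <<'E'
from h import *
np.set_printoptions(precision=4,suppress=True)
s=manip.observe();print(s["clock"],s["eef_pos"],s["contact_force"],s["ft_torque"],s["width"])
p=manip.capture("wrist");P=cloud(p)
print("key z",np.percentile(P[230:245,314:330,2],[5,25,50,75,95]))
a=p["image"][200:350,160:400]; cv2.imwrite("pics/c5.png",cv2.resize(a,None,fx=3,fy=3,interpolation=2)[...,::-1])
E
```

```text
7.275 [ 0.5897 -0.0006  0.0364] [-3.3228 -0.0637  9.7125] [-0.1362  0.5776 -0.0828] 0.5495194521059409
key z [0.0372 0.0378 0.0381 0.0385 0.0391]
```

View pics/c5.png

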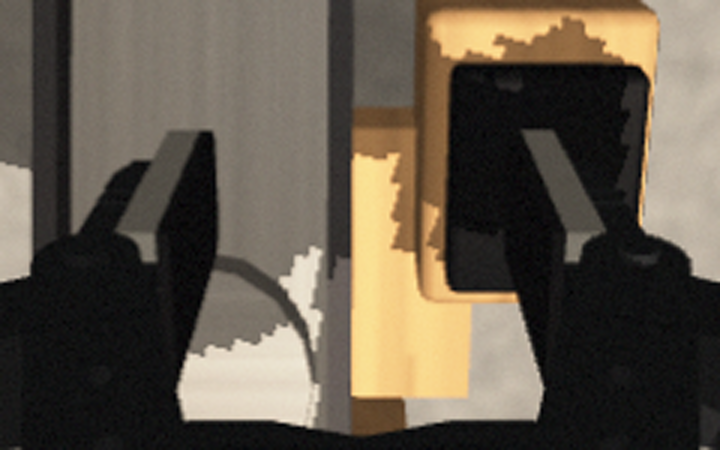

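```bash
python3 - <<'E'
from h import *
p=manip.capture("wrist")
y=np.radians(15.2);d=np.array([np.cos(y),np.sin(y)]);n=np.array([-d[1],d[0]]);m=np.array([.5818,.0276])
for u,v in [(234,285),(250,294),(258,305),(263,318)]:
    X=at_z(p,160+(u-160),v,.046)[:2]-m; print((X@d)*1000+65,(X@n)*1000,at_depth(p,u,v))
print(manip.observe()["contact_force"])
E
```

```text
56.85155416996357 -6.320041346026475 [0.57020489 0.01947494 0.03677757]
52.06844168281749 -13.790690929376417 [0.5692514  0.01058439 0.03990251]
46.092533991895635 -17.505185508927127 [0.56615701 0.00546805 0.04289868]
38.85139898700705 -19.816552351513597 [0.56029102 0.00136017 0.04386459]
[-2.70308461  0.83061406  9.76580985]
```

The token's front edge is about 56 mm from the crest, right at the finger's uphill face, so it is trapped. The key is on its stop at about 9.7 N. Handing in.

```bash
python3 -c "
from workcell import manip
print(manip.job_done())"
```

```text
the job is handed in; nothing more can be done
None
```

The job is handed in: one finger holds the key fully down at about 9.7 N, the other holds the token back about halfway down the chute, and no other objects were touched.

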